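Read a sample through the third filter of a photometer

ROBOT

A 7-joint arm with a two-finger parallel gripper is mounted at the origin on a cart in front of the work surface, level with it; the furniture and walls round the work are solid. World frame = base frame: x ahead of the robot, y to its left, z up, the work surface at z = 0. Lengths are in m, angles in rad, forces in N, time in s.
With the tool pointing down it reaches from about 0.35 to 0.9 m from the base axis. Payload 19.9 kg.
Tool frame: the origin (TCP) lies on the centre line of the jaws, within the pads' length; the fingertips stand 22 mm ahead of it and the grasp point (between the pads) lies 3 mm ahead of it; z points along the fingers, y is the line along which they close (so a half turn about z gives the same grasp; the last joint's range is limited). The gripper opens to 85 mm and grips with 20 to 120 N. Pads are 22 mm wide; open, the fingers measure 114 mm over their backs; the gripper's body (76 mm by 85 mm) begins 54 mm behind the grasp point. The pads swing forward as they close: fully open they stand 13 mm farther back than shut.
Start: joints at [-0.042, 0.417, -0.01, 1.614, 0.005, 1.111, -0.053], TCP at [0.625, 0, 0.253] pointing down, gripper open.
Joint ranges: [-2.81, 2.81], [-0.39, 2.02], [-1.27, 1.25], [0.06, 2.57], [-1.19, 4.33], [0.19, 2], [-2.82, 2.82]. Speed limits (rad/s): [1.89, 1.89, 2.39, 2.39, 3.01, 3.01, 3.01].

INTERFACE

Orientations are given as a unit quaternion [w, x, y, z].
In Python, from station import r, cams gives the robot as it stands.
- The arm moves only by the tool arm_command, never from a script. Its argument "increments" is a list of rows, each a list of 3 entries, a list of its own where there are three numbers: the opening in per cent of the stroke, from 0 (shut) to 100 (fully open), then the shift along the tool's x, y, z in m, then the turn, a rotation vector about the tool's x, y, z in rad. In form: [[claw, [tx, ty, tz], [rx, ry, rz]], ...]. A call has 1 to 20 rows; each row is the pose to reach, as a shift and turn from the pose commanded when the call began, along the tool's axes at that moment; what a row does not reach only later rows make up. A row lasts 1/12 s, in which the tool goes at most 41.7 mm and 7.16 degrees, less where a joint would pass 70% of its speed; a pose out of reach is approached as far as the arm can. A call with a gripper value outside its range is refused whole. The fingers move at their own pace and stop on an object; "squeeze" is the grip in N (left out, the last holds). Time passes only in rows, so rows that repeat a pose let the fingers close. It gives the time, the measured TCP pose, the force, the opening and the grip force at its end, in the units of the state.
- r.read_state(): the state, without advancing time (a new reading comes with each control period).
- cams.camera(name): name is "scene" or "side" or "wrist"; returns (picture, depth): 400x640x3 uint8, red, green, blue; 400x640 float32, m along the optical axis (not along the pixel's ray), 0 where there is no reading.
- cams.camera_params(name): a dict with "fx", "fy", "cx", "cy" (pixels), "cam_to_world" (4x4, takes a point from camera to world coordinates). Camera axes: x right, y down, z forward; pixel columns grow to the right and rows downward; lengths in m; the calibration is good to about 2 mm. A picture is of the moment at which its call begins: read the wrist's pose just before it. camera_params takes no time and is no camera call; for the wrist camera it gives the pose at the moment of the call.
- r.job_done(): hands the job in; it is judged then, once.
The state is a dict: "t": time; "joint_pos": joint angles; "joint_vel": joint speeds; "tau": joint torques, N m; "ee_pos": TCP position; "orientation": TCP orientation; "ft_force": force on the tool from outside, world axes, zero at the start; "torque": the same for the moment, N m; "opening": finger opening in m; "finger_force": force on a finger pad.
Only numpy, scipy, OpenCV 4.12 (cv2) and the standard library are available. Lean on these libraries where they do the work, as an engineer would, in place of code of your own. Each camera call takes 0.05 s, during which the arm holds its last target. There are 200 camera calls.

TASK

On the photometer, slide the small capped vial sideways from its round waiting place to the square measuring place in the middle of the stage, keeping it standing on the stage the whole way (never lift it or tip it), and let go of it there. Then grip the filter knob and turn it clockwise, counting the clicks, to the third stop and no further; the knob springs back when let go, so finish still gripping it and holding it at the third stop. Leave the beaker where it stands.

Things in the scene. Friction and masses are not known exactly. Their poses are not given: they have to be found in the camera images.
- photometer: Photometer: grey slab 200 x 270 x 14 mm, fixed. Origin: centre of its underside on the table; x from the stage (front) to the pod (back), y to its left, z up. The flat stage is the front half of the slab's top, 14 mm up. The white pod on the back half (front face at x = +22 mm, 76 mm deep, 230 mm wide, top 34 mm up) carries the filter knob.
- measuring_place (a point): Centre of the square outline (34 mm, with a dark round window 12 mm across) in the middle of the stage, on the stage surface; at x = -50, y = 0 mm of the photometer. The vial belongs here.
- left_place (a point): Centre of the left round outline (57 mm across) on the stage surface, 75 mm from the measuring place along the photometer's +y. The vial or the beaker stands about here at the start.
- right_place (a point): Centre of the right round outline (57 mm across) on the stage surface, 75 mm from the measuring place along the photometer's -y. The vial or the beaker stands about here at the start.
- vial_mid (a point): Centre of the sample vial, half-way up (24 mm above its foot): a small clear bottle with a grey cap, 22 mm across and 48 mm high, 35 to 70 g, standing upright on one of the two round places; its z axis is its own axis, up.
- beaker_mid (a point): Centre of the empty clear beaker, half-way up (30 mm above its foot), 46 mm across and 60 mm high, standing on the other round place; to be left alone.
- knob_grip (a point): On the filter knob's vertical axis at grip height, 60 mm above the table; x = +60, y = 0 mm of the photometer. The knob is a black upright bar 44 mm long, 12 thick, 28 high (44 to 72 mm above the table), on a round skirt 44 mm across that reaches 4.5 mm above the pod. The point's x axis lies along the bar and turns with it; the white pointer line is on its -x half.
- filter_knob (a joint): Knob angle, rad, growing clockwise seen from above; starts at 0, bar along the photometer's x, pointer to its front. Clicking stops every 0.436 (25 deg), a black line at each: first 0.436, second 0.873, third 1.309, two more to the end at 2.18. A return spring (0.06 N m at 0, 0.09 at the third stop) and a click ripple of 0.05 N m resist; let go, it springs back to 0.

How it is judged:
By the outcome, as a careful person would: the job done as asked, in the order asked, and still so for the second after the job is handed in, while the arm keeps its last pose, push and grip.
It also fails if it takes over 54 s, if anything falls off the work surface, if the arm or the gripper's body presses on something with over 40 N, if the wrist force passes 120 N, or if a joint passes its speed limit or range.

## Working session

There is one attempt and no reset: what is moved stays moved. The work goes in short steps, Python scripts to look and compute and a tool call to move; the robot and the scene stay as the last step left them, time stands still between calls to the robot, and variables do not carry over. Pictures are saved under pics/ and viewed, at most 10 in all, crops included, and the job is handed in when it is done.

Besides the shell and the picture viewer there is one more tool, called after "Emit:" by a JSON object that holds its "name" and its "arguments", one argument or row to a line. arm_command: Moves the arm, as the interface text tells. Its arguments: {"type":"object","properties":{"increments":{"type":"array","items":{"type":"array"}},"squeeze":{"type":"number"}},"required":["increments"]}

```bash
mkdir -p pics; ls
python3 - <<'E'
from station import r,cams
import cv2,numpy as np
print(r.read_state())
for n in("scene","wrist"):
    p,d=cams.camera(n); cv2.imwrite(f"pics/{n}0.png",p[:,:,::-1]); np.savez(f"{n}0.npz",p=p,d=d,**{k:np.array(v) for k,v in cams.camera_params(n).items()})
    print(n,cams.camera_params(n))
E
```

```text
pics
{'t': 0.0, 'joint_pos': array([-0.04148431,  0.417962  , -0.01031979,  1.61422002,  0.00468405,
        1.11070509, -0.05301768]), 'joint_vel': array([-0.00035832, -0.00069369,  0.00012906, -0.00064445, -0.00057516,
       -0.00068981, -0.0009608 ]), 'tau': array([ 3.43503270e-04, -8.64444852e+01,  6.79280274e-01, -4.34903777e+01,
        1.92400004e-02,  7.37222959e-03,  1.31192037e-04]), 'ee_pos': array([ 6.24654185e-01, -5.75886143e-06,  2.52648378e-01]), 'orientation': array([-4.22626881e-04,  7.07112534e-01,  7.07100743e-01, -4.74165572e-04]), 'ft_force': array([-0.72538761,  0.03698914,  0.68389566]), 'torque': array([-0.01804258,  0.00233979,  0.0166978 ]), 'finger_force': 0.0, 'opening': 0.08518498186691531}
scene {'fx': 489.58378245804187, 'fy': 489.58378245804187, 'cx': 324.4670450036816, 'cy': 200.17857616407787, 'cam_to_world': array([[-0.69765939, -0.49166484,  0.52109218,  0.11812295],
       [-0.71634807,  0.46775594, -0.51773529,  0.43000486],
       [ 0.01080827, -0.73448626, -0.67853748,  0.64210099],
       [ 0.        ,  0.        ,  0.        ,  1.        ]])}
wrist {'fx': 284.6130644585132, 'fy': 284.6130644585132, 'cx': 321.98329101740086, 'cy': 204.33007491953887, 'cam_to_world': array([[ 9.99999182e-01, -2.53297587e-04, -1.25340956e-03,
         6.25776242e-01],
       [-6.24845431e-04, -9.51988963e-01, -3.06131711e-01,
         7.89563509e-02],
       [-1.11568964e-03,  3.06132243e-01, -9.51988343e-01,
         3.73178559e-01],
       [ 0.00000000e+00,  0.00000000e+00,  0.00000000e+00,
         1.00000000e+00]])}
```

View pics/scene0.png

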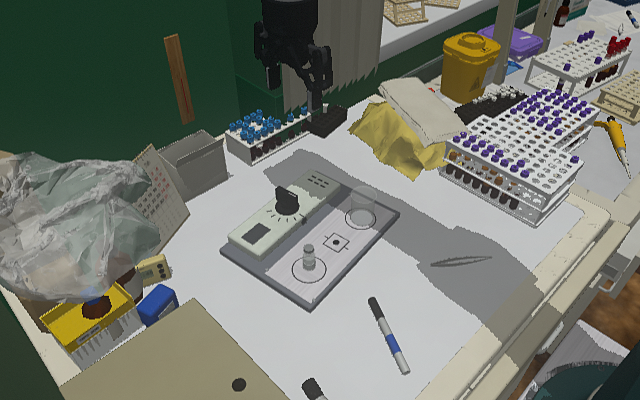

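View pics/wrist0.png

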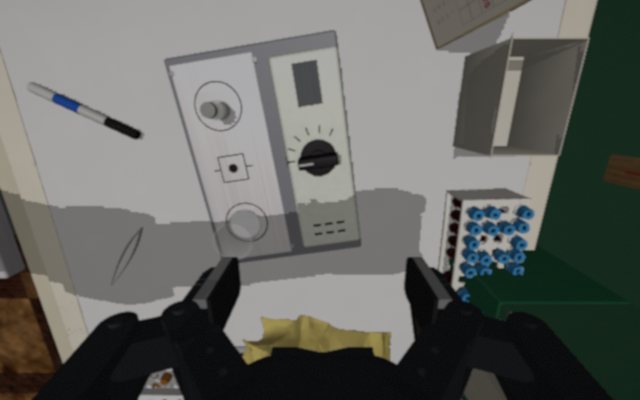

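The vial (cap at wrist ~(211,108)) stands on the left place, the beaker is at ~(245,228), the window at ~(233,168), and the knob at ~(318,158) with its pointer towards the front (left in the image).

```bash
cat > h.py <<'E'
import numpy as np,cv2
def ray(P,uv,z):
    T=P['cam_to_world'];d=T[:3,:3]@np.array([(uv[0]-P['cx'])/P['fx'],(uv[1]-P['cy'])/P['fy'],1]);o=T[:3,3]
    return o+d*(z-o[2])/d[2]
def blobs(p,box,thr,inv=True,amin=15):
    x0,y0,x1,y1=box;g=cv2.cvtColor(p[y0:y1,x0:x1],cv2.COLOR_RGB2GRAY);g=cv2.resize(g,None,fx=4,fy=4,interpolation=cv2.INTER_CUBIC)
    m=((g<thr) if inv else (g>thr)).astype(np.uint8)
    n,l,s,c=cv2.connectedComponentsWithStats(m)
    return [(s[i,4]/16,((c[i]+.5)/4-.5+[x0,y0]).round(2),(s[i,:4]/4).round(1)) for i in range(1,n) if s[i,4]>amin*16]
E
python3 - <<'E'
from h import *
P=np.load('wrist0.npz');S=np.load('scene0.npz')
b=lambda *a,**k:[print(x) for x in blobs(*a,**k)]
print('window');b(P['p'],(224,159,243,177),70,amin=5)
print('window scene');b(S['p'],(328,235,346,250),80,amin=3)
print('knob');b(P['p'],(280,120,350,195),70)
print('cap');b(P['p'],(195,92,240,128),140)
print('ringL');b(P['p'],(188,75,248,136),135)
for n,uv,z in[('win',(233,168),.014),('ringL',(218,106),.014),('ringR',(246,222),.014),('cap',(211,109),.062),('skirt',(318,157),.0385)]: print(n,ray(P,uv,z).round(4))
for n,uv,z in[('win',(336,242),.014),('ringL',(309,270),.014),('ringR',(361,217),.014),('cap',(309,247),.062)]: print('S',n,ray(S,uv,z).round(4))
a=cv2.resize(P['p'][40:265,160:370],None,fx=2.6,fy=2.6,interpolation=cv2.INTER_CUBIC);cv2.imwrite('pics/w0c.png',a[:,:,::-1])
E
```

```text
window
(np.float64(37.875), array([232.78, 167.84]), array([5.8, 6. , 7. , 6.8]))
window scene
(np.float64(20.6875), array([335.6 , 241.83]), array([5. , 5.2, 6.2, 4.2]))
knob
(np.float64(970.25), array([318.56, 157.36]), array([18.5, 20.5, 40.2, 35. ]))
cap
(np.float64(15.4375), array([195.63,  95.86]), array([ 0. ,  0. ,  3.2, 12.2]))
(np.float64(603.25), array([218.76, 111.99]), array([ 5.2,  9.5, 39.8, 26.5]))
(np.float64(37.9375), array([200.64, 118.46]), array([ 0. , 13.2, 15.8, 22.8]))
ringL
(np.float64(173.9375), array([220.18, 103.66]), array([ 6.5,  6. , 47.8, 50.5]))
(np.float64(553.875), array([217.96, 111.47]), array([12.5, 26.5, 35. , 22.8]))
win [0.512  0.0121 0.014 ]
ringL [0.5013 0.0868 0.014 ]
ringR [ 0.5225 -0.0616  0.014 ]
cap [0.5103 0.0828 0.062 ]
skirt [0.6207 0.0296 0.0385]
S win [0.5103 0.0107 0.014 ]
S ringL [0.4973 0.0866 0.014 ]
S ringR [ 0.5221 -0.066   0.014 ]
S cap [0.5023 0.0812 0.062 ]
```

View pics/w0c.png

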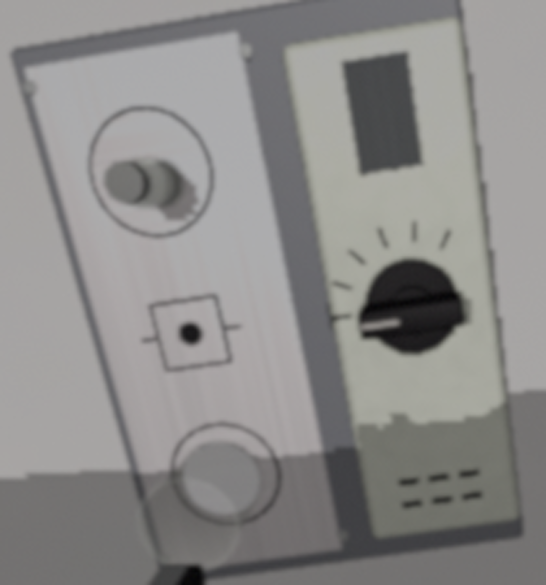

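The crop confirms it: window (233,168), ring centres (218,106) and (247,222), cap (208.5,110.4). The photometer yaw is about +0.142 rad. Next I move above the vial for a closer look.

Emit:
{"name": "arm_command", "arguments": {
  "increments": [
    [100,[0.02,-0.03,0.025],[0,0,-0.04]],
    [80,[0.04,-0.06,0.05],[0,0,-0.08]],
    [65,[0.06,-0.09,0.075],[0,0,-0.11]],
    [65,[0.075,-0.11,0.09],[0,0,-0.142]],
    [65,[0.081,-0.119,0.1],[0,0,-0.142]],
    [65,[0.081,-0.119,0.1],[0,0,-0.142]],
    [65,[0.081,-0.119,0.1],[0,0,-0.142]],
    [65,[0.081,-0.119,0.1],[0,0,-0.142]]
  ]
}}

```text
t: 0.77
ee_pos: [0.507, 0.0805, 0.1539]
orientation: [0.0, 0.656, 0.755, 0.0]
ft_force: [0.6, 0.1, 0.3]
opening: 0.0559
finger_force: 0.0
```

Run:
```python
from station import r,cams
from h import *
s=r.read_state();print(s['ee_pos'],s['orientation'],s['joint_pos'])
P=cams.camera_params('wrist');p,d=cams.camera('wrist')
np.savez('wrist1.npz',p=p,d=d,**{k:np.array(v) for k,v in P.items()})
cv2.imwrite('pics/w1.png',p[:,:,::-1])
```

```text
[0.50699946 0.08048354 0.15386359] [4.00210109e-04 6.55522987e-01 7.55175054e-01 3.03291107e-04] [-0.15069907  0.34657822 -0.07938975  1.97758706  0.03732441  0.81781944
 -0.10984342]
```

View pics/w1.png

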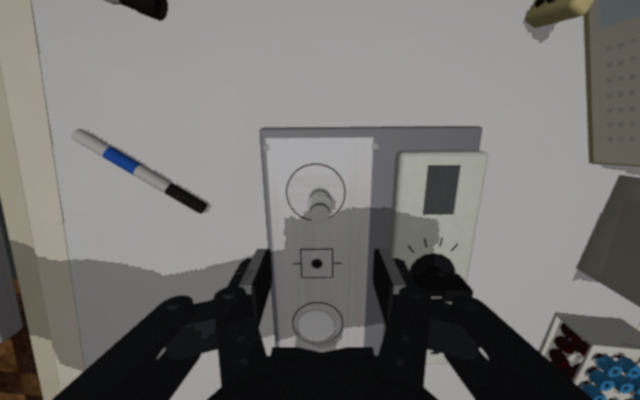

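Now the wrist view is aligned with the slab. The cap is at ~(319,210), the left ring centre at ~(316,192), the window at ~(317,263), the right ring at ~(317,323), and the knob skirt at ~(433,270).

Run:
```python
from h import *
P=np.load('wrist1.npz');p=P['p']
print(blobs(p,(307,252,328,275),50,amin=5))
for n,uv,z in[('win',(317,263.5),.014),('ringL',(316,192.5),.014),('ringR',(317,323),.014),('cap',(319,211),.062),('foot',(320,195),.014),('slabL',(262,128),.014),('slabR',(480,128),.014)]: print(n,ray(P,uv,z).round(4))
a=[p[160:300,270:370]];a=cv2.resize(a[0],None,fx=4,fy=4,interpolation=cv2.INTER_CUBIC);cv2.imwrite('pics/w1c.png',a[:,:,::-1])
```

```text
[(np.float64(67.0625), array([316.41, 263.23]), array([5. , 7.5, 9.8, 8.5]))]
win [0.5126 0.0117 0.014 ]
ringL [0.5014 0.0867 0.014 ]
ringR [ 0.5226 -0.0619  0.014 ]
cap [0.505  0.0853 0.062 ]
foot [0.5055 0.0848 0.014 ]
slabL [0.4463 0.1386 0.014 ]
slabR [0.6372 0.1656 0.014 ]
```

View pics/w1c.png

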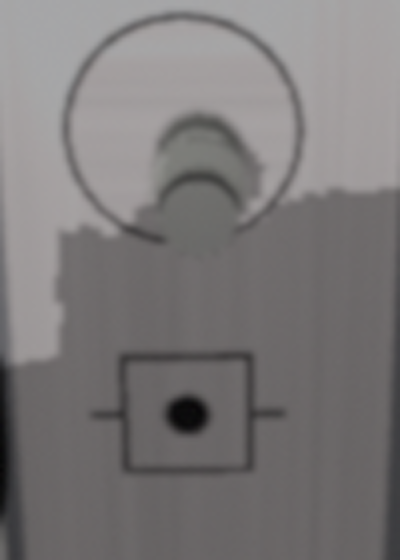

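Emit:
{"name": "arm_command", "arguments": {
  "increments": [
    [65,[0.002,-0.001,0.03],[0,0,0]],
    [65,[0.002,-0.001,0.06],[0,0,0]],
    [65,[0.002,-0.001,0.085],[0,0,0]],
    [65,[0.002,-0.001,0.105],[0,0,0]],
    [65,[0.002,-0.001,0.114],[0,0,0]],
    [65,[0.002,-0.001,0.114],[0,0,0]],
    [65,[0.002,-0.001,0.114],[0,0,0]],
    [50,[0.002,-0.001,0.114],[0,0,0]],
    [40,[0.002,-0.001,0.114],[0,0,0]],
    [34,[0.002,-0.001,0.114],[0,0,0]],
    [30,[0.002,-0.001,0.114],[0,0,0]],
    [26,[0.002,-0.001,0.114],[0,0,0]],
    [23,[0.002,-0.001,0.114],[0,0,0]],
    [20,[0.002,-0.001,0.114],[0,0,0]],
    [15,[0.002,-0.001,0.114],[0,0,0]],
    [15,[0.002,-0.001,0.114],[0,0,0]]
  ],
  "squeeze": 20
}}

```text
t: 2.15
ee_pos: [0.5049, 0.0829, 0.0397]
orientation: [0.0, 0.655, 0.755, 0.0]
ft_force: [-1.8, -1.0, 8.8]
opening: 0.0214
finger_force: 20.0
```

Run:
```python
from station import r,cams
from h import *
s=r.read_state();print(s['ee_pos'],s['opening'],s['finger_force'],s['ft_force'])
P=cams.camera_params('wrist');p,d=cams.camera('wrist')
np.savez('wrist2.npz',p=p,d=d,**{k:np.array(v) for k,v in P.items()})
cv2.imwrite('pics/w2.png',cv2.resize(p[150:400,200:460],None,fx=2,fy=2)[:,:,::-1])
```

```text
[0.50490152 0.0828625  0.03970355] 0.021408447976210224 20.008490681648254 [-1.82879209 -0.9940935   8.80014209]
```

View pics/w2.png

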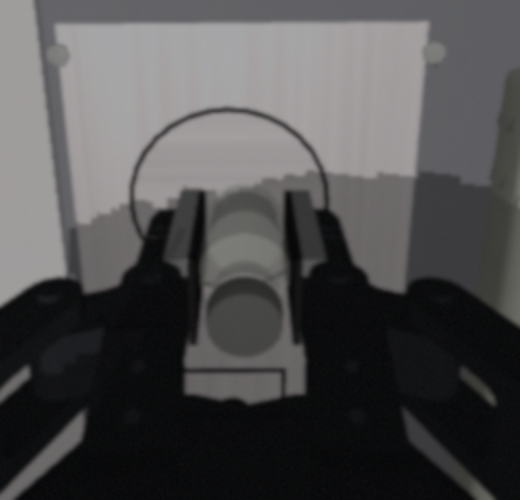

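The vial is held upright between the pads, with the cap at about (322,308) in the full image. There is 8.8 N pressing down, so I ease it slightly before sliding.

Emit:
{"name": "arm_command", "arguments": {
  "increments": [
    [15,[0,0,-0.0003],[0,0,0]],
    [15,[0,0,-0.0003],[0,0,0]],
    [15,[0,0,-0.0003],[0,0,0]]
  ]
}}

```text
t: 2.45
ee_pos: [0.5048, 0.0828, 0.0397]
orientation: [0.0, 0.655, 0.755, 0.0]
ft_force: [-1.3, -0.3, 5.1]
opening: 0.0211
finger_force: 19.8
```

Run:
```python
from h import *
P=np.load('wrist2.npz')
# cap disc centre crop(245,317)/2+(200,150)
print(ray(P,(322.3,308.5),.062), ray(P,(200+227/2,150+197/2),.014))
```

```text
[0.50563563 0.08531922 0.062     ] [0.50031116 0.08774975 0.014     ]
```

Emit:
{"name": "arm_command", "arguments": {
  "increments": [
    [15,[-0.002,0,0],[0,0,0]],
    [15,[-0.006,0,0],[0,0,0]],
    [15,[-0.011,0,0],[0,0,0]],
    [15,[-0.017,-0.001,0],[0,0,0]],
    [15,[-0.023,-0.001,0],[0,0,0]],
    [15,[-0.029,-0.001,0],[0,0,0]],
    [15,[-0.035,-0.0015,0],[0,0,0]],
    [15,[-0.041,-0.002,0],[0,0,0]],
    [15,[-0.047,-0.002,0],[0,0,0]],
    [15,[-0.053,-0.002,0],[0,0,0]],
    [15,[-0.059,-0.0025,0],[0,0,0]],
    [15,[-0.064,-0.003,0],[0,0,0]],
    [15,[-0.068,-0.003,0],[0,0,0]],
    [15,[-0.071,-0.003,0],[0,0,0]],
    [15,[-0.072,-0.003,0],[0,0,0]],
    [15,[-0.072,-0.003,0],[0,0,0]],
    [15,[-0.072,-0.003,0],[0,0,0]]
  ]
}}

```text
t: 3.87
ee_pos: [0.5121, 0.0104, 0.0397]
orientation: [0.0, 0.655, 0.755, 0.0]
ft_force: [-1.0, -0.5, 5.4]
opening: 0.0215
finger_force: 20.0
```

Run:
```python
from station import r,cams
from h import *
P=cams.camera_params('wrist');p,d=cams.camera('wrist')
np.savez('wrist3.npz',p=p,d=d,**{k:np.array(v) for k,v in P.items()})
q,_=cams.camera('scene')
a=cv2.resize(p[150:400,200:460],None,fx=1.5,fy=1.5);b=cv2.resize(q[180:320,250:410],None,fx=2.5,fy=2.5)
o=np.zeros((375,800,3),np.uint8);o[:375,:390]=a;o[:350,395:795]=b
cv2.imwrite('pics/w3.png',o[:,:,::-1])
```

```text
(no output)
```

View pics/w3.png

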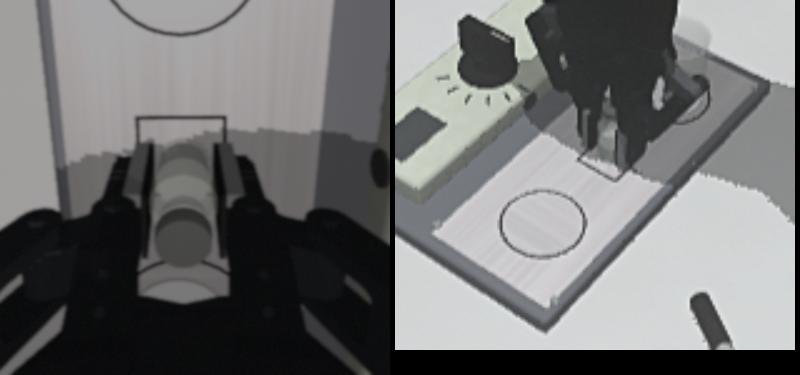

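Run:
```python
from h import *
P=np.load('wrist3.npz');Y=np.array([-.1406,.990,0])
e=ray(P,(200+181/1.5,150+118/1.5),.014);f=ray(P,(200+182/1.5,150+143/1.5),.014);c=ray(P,(200+183/1.5,150+237/1.5),.062)
print('sq',e-.017*Y,'foot',f-.011*Y,'cap',c)
```

```text
sq [0.51224855 0.01105504 0.014     ] foot [0.5131928  0.00696166 0.014     ] cap [0.51268849 0.01306791 0.062     ]
```

The vial stands inside the square within about 2 mm. I release it and rise.

Emit:
{"name": "arm_command", "arguments": {
  "increments": [
    [27,[0,0,0],[0,0,0]],
    [30,[0,0,0],[0,0,0]],
    [36,[0,0,0],[0,0,0]],
    [45,[0,0,0],[0,0,0]],
    [55,[0,0,0],[0,0,0]],
    [60,[0,0,0],[0,0,0]],
    [60,[0,0,0],[0,0,0]],
    [60,[0,0,-0.015],[0,0,0]],
    [60,[0,0,-0.04],[0,0,0]],
    [60,[0,0,-0.07],[0,0,0]],
    [60,[0,0,-0.1],[0,0,0]],
    [60,[0,0,-0.115],[0,0,0]],
    [60,[0,0,-0.115],[0,0,0]]
  ]
}}

```text
t: 5.05
ee_pos: [0.5135, 0.0112, 0.158]
orientation: [0.002, 0.655, 0.755, 0.002]
ft_force: [0.3, -0.3, 0.4]
opening: 0.0511
finger_force: 0.0
```

Emit:
{"name": "arm_command", "arguments": {
  "increments": [
    [60,[0,0.01,0],[0,0,-0.12]],
    [60,[0,0.02,0],[0,0,-0.24]],
    [60,[0,0.03,0],[0,0,-0.36]],
    [60,[0,0.04,0],[0,0,-0.48]],
    [60,[0,0.05,0],[0,0,-0.6]],
    [60,[0,0.06,0],[0,0,-0.72]],
    [60,[0,0.07,0],[0,0,-0.84]],
    [60,[0,0.08,0],[0,0,-0.96]],
    [60,[0,0.09,0],[0,0,-1.08]],
    [60,[0,0.1,0],[0,0,-1.2]],
    [60,[0.002,0.11,0],[0,0,-1.32]],
    [60,[0.002,0.11,0],[0,0,-1.44]],
    [60,[0.002,0.11,0],[0,0,-1.57]],
    [60,[0.002,0.11,0],[0,0,-1.57]],
    [60,[0.002,0.11,0],[0,0,-1.57]],
    [60,[0.002,0.11,0],[0,0,-1.57]]
  ]
}}

```text
t: 6.38
ee_pos: [0.6203, 0.0286, 0.1542]
orientation: [-0.0, -0.068, 0.998, 0.0]
ft_force: [0.2, -0.3, 1.4]
opening: 0.0511
finger_force: 0.0
```

Run:
```python
from station import r,cams
from h import *
s=r.read_state();print(s['ee_pos'],s['orientation'],s['joint_pos'])
P=cams.camera_params('wrist');p,d=cams.camera('wrist')
np.savez('wrist4.npz',p=p,d=d,**{k:np.array(v) for k,v in P.items()})
q,_=cams.camera('scene')
a=cv2.resize(p[100:350,190:450],None,fx=1.5,fy=1.5);b=cv2.resize(q[180:320,250:410],None,fx=2.5,fy=2.5)
o=np.zeros((375,800,3),np.uint8);o[:375,:390]=a;o[:350,395:795]=b
cv2.imwrite('pics/w4.png',o[:,:,::-1])
```

```text
[0.6203298  0.02864386 0.15418062] [-2.92079881e-04 -6.83677784e-02  9.97660142e-01  5.90035594e-05] [ 0.20333097  0.54819706 -0.40301183  1.6975215   0.25408977  0.94840672
  1.4116097 ]
```

View pics/w4.png

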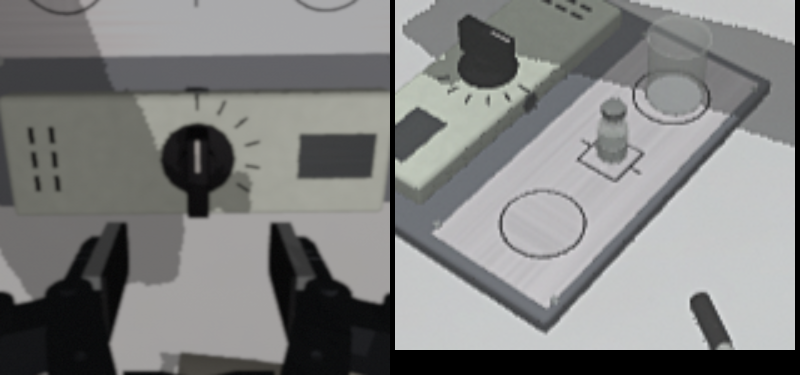

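The vial stands upright inside the square outline, alone, and the beaker is untouched. In the wrist view the knob skirt centre is at about (322,205) and the bar is vertical in the image. I locate it and check yaw.

Run:
```python
from h import *
P=np.load('wrist4.npz');p=P['p']
g=cv2.cvtColor(p,cv2.COLOR_RGB2GRAY)
b=blobs(p,(290,170,355,250),60);print(b)
print('skirt',ray(P,(322,205.3),.0385))
for y in(235,240): 
    x=np.where(g[y,300:345]<60)[0]+300;print(y,x.min(),x.max(),ray(P,(x.mean(),y),.072))
e=[ray(P,uv,.034) for uv in((190+3/1.5,100+213/1.5),(190+385/1.5,100+212/1.5))];v=e[1]-e[0];print('pod yaw',np.arctan2(-v[0],v[1]))
```

```text
[(np.float64(1841.5), array([321.34, 209.32]), array([ 7.5, 13. , 48.2, 61.5]))]
skirt [0.61960198 0.02887179 0.0385    ]
235 315 328 [0.63285072 0.03029641 0.072     ]
240 315 328 [0.63704905 0.03086922 0.072     ]
pod yaw 0.13902422473752674
```

Emit:
{"name": "arm_command", "arguments": {
  "increments": [
    [60,[0,0,0.03],[0,0,0]],
    [60,[0,0,0.055],[0,0,0]],
    [60,[0,0,0.075],[0,0,0]],
    [60,[0,0,0.086],[0,0,0]],
    [60,[0,0,0.089],[0,0,0]],
    [60,[0,0,0.089],[0,0,0]],
    [45,[0,0,0.089],[0,0,0]],
    [35,[0,0,0.089],[0,0,0]],
    [28,[0,0,0.089],[0,0,0]],
    [22,[0,0,0.089],[0,0,0]],
    [18,[0,0,0.089],[0,0,0]],
    [14,[0,0,0.089],[0,0,0]],
    [8,[0,0,0.089],[0,0,0]],
    [5,[0,0,0.089],[0,0,0]],
    [5,[0,0,0.089],[0,0,0]],
    [5,[0,0,0.089],[0,0,0]]
  ],
  "squeeze": 50
}}

```text
t: 7.82
ee_pos: [0.6211, 0.0283, 0.0667]
orientation: [0.001, -0.07, 0.998, -0.0]
ft_force: [-2.0, -3.0, 11.1]
opening: 0.0163
finger_force: 48.6
```

Emit:
{"name": "arm_command", "arguments": {
  "increments": [
    [5,[0,0,-0.001],[0,0,0]],
    [5,[0,0,-0.001],[0,0,0]],
    [5,[0,0,-0.001],[0,0,0]]
  ]
}}

```text
t: 8.07
ee_pos: [0.621, 0.0283, 0.0669]
orientation: [0.0, -0.07, 0.998, -0.0]
ft_force: [3.7, -3.0, 0.1]
opening: 0.016
finger_force: 50.1
```

Run:
```python
from station import r,cams
from h import *
s=r.read_state();print(s['ee_pos'],s['torque'],s['opening'],s['finger_force'])
P=cams.camera_params('wrist');p,d=cams.camera('wrist')
q,_=cams.camera('scene')
a=cv2.resize(p[150:400,190:450],None,fx=1.5,fy=1.5);b=cv2.resize(q[150:290,230:390],None,fx=2.5,fy=2.5)
o=np.zeros((375,800,3),np.uint8);o[:375,:390]=a;o[:350,395:795]=b
cv2.imwrite('pics/w5.png',o[:,:,::-1])
```

```text
[0.62100488 0.02834932 0.06689621] [-0.62767789 -0.79389514  0.0267808 ] 0.01602059225188569 50.071624517440796
```

View pics/w5.png

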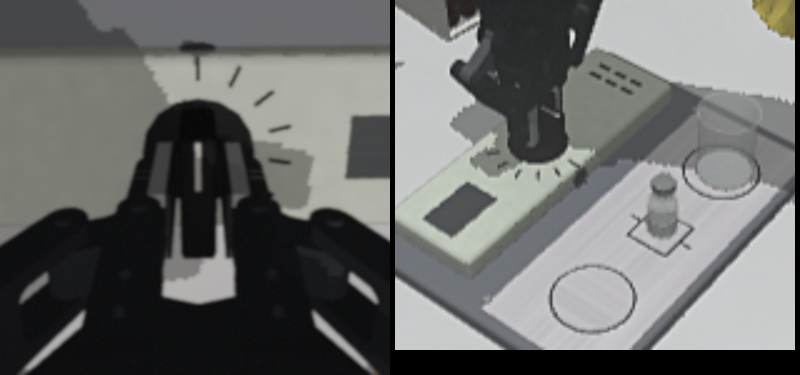

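The pads straddle the bar, with the pointer line at about (322,260) in the wrist image. The vial is still in its square. I measure the pointer's angle numerically, since that will reveal any slip.

```bash
cat >> h.py <<'E'
def pointer(p,P,z=.072):
    g=cv2.cvtColor(p,cv2.COLOR_RGB2GRAY);x0,y0=309,240
    m=(g[y0:282,x0:335]>110).astype(np.uint8)
    n,l,s,c=cv2.connectedComponentsWithStats(m)
    out=[]
    for i in range(1,n):
        if s[i,4]<12: continue
        ys,xs=np.where(l==i);vx,vy,cx,cy=cv2.fitLine(np.c_[xs,ys].astype(np.float32),cv2.DIST_L2,0,.01,.01).ravel()
        if vy>0: vx,vy=-vx,-vy
        c0=np.array([cx+x0,cy+y0]);a=ray(P,c0,z);b=ray(P,c0+6*np.array([vx,vy]),z);d=b-a
        out.append((int(s[i,4]),s[i,:4]+[x0,y0,0,0],a.round(4),round(np.arctan2(d[1],d[0]),3)))
    return out
def look():
    from station import r,cams
    s=r.read_state();P=cams.camera_params('wrist');p,d=cams.camera('wrist')
    w,x,y,z=s['orientation'];print('ee',s['ee_pos'].round(4),'ft',s['ft_force'].round(1),'tq',s['torque'].round(3),'op',s['opening'].round(4),'ff',s['finger_force'])
    print('toolx yaw',np.arctan2(2*(x*y+w*z),1-2*(y*y+z*z)).round(4),'j7',s['joint_pos'][6].round(3))
    for o in pointer(p,P): print(*o)
    return p,d,P
E
python3 - <<'E'
from h import *
p,d,P=look()
from scipy import ndimage
g=cv2.cvtColor(p,cv2.COLOR_RGB2GRAY)
for y in(250,265,280,295,310): print(y,g[y,298:348:2],(d[y,298:348:4]*1000).astype(int))
E
```

```text
Traceback (most recent call last):
  File "h.py", line 25, in look
    w,x,y,z=s['orientation'];print('ee',s['ee_pos'].round(4),'ft',s['ft_force'].round(1),'tq',s['torque'].round(3),'op',s['opening'].round(4),'ff',s['finger_force'])
                                                                                                                        ^^^^^^^^^^^^^^^^^^
AttributeError: 'float' object has no attribute 'round'
```

```bash
sed -i "s/s\['opening'\].round(4)/round(s['opening'],4)/" h.py
python3 - <<'E'
from h import *
p,d,P=look()
g=cv2.cvtColor(p,cv2.COLOR_RGB2GRAY)
for y in(250,265,280,295,310): print(y,g[y,298:348:2],(d[y,298:348:4]*1000).astype(int))
E
```

```text
ee [0.621  0.0283 0.0669] ft [ 3.8 -3.3  1.1] tq [-0.778 -0.912 -0.017] op 0.016 ff 50.21906912326813
toolx yaw -3.0007 j7 1.372
79 [320 245   4  31] [0.6062 0.0265 0.072 ] -3.003
250 [ 64  65  61  34   9   7  13  14  16  16  38 134 164  91  26  25  25  22
  14  15  14  38  69  73  72] [147 146 147 127 127 128 127 128 127 129 147 145 148]
265 [ 64  61  32  13  12  14  11  14  17  14  27  97 116  59  16  14  17  14
  12  15  14  14  34  62  65] [132 133 147 130 130 130 129 130 129 132 136 132 132]
280 [94 57 24 16 11 14 10 15 16 15 15 13 15 14 17 14 17 12 13 18 13 15 24 58
 95] [120 120 145 133 133 132 132 133 131 170 138 121 121]
295 [ 15  23  26  18  69 113  67  15  13  14  15  16  16  15  16  16  14  18
  79 114  68  19  28  25  15] [117 123 146 135 134 136 134 134 135 178 138 123 117]
310 [ 16  19  24  49 112 124  83  17  13  15  17  15  13  14  16  14  14  24
 124 175 160  71  28  20  16] [116 125 223 138 137 138 137 137 137 223 222 125 115]
```

The pointer is aligned with the tool, but the opening of 16 mm on a 12 mm bar suggests the tips are catching something lower down. I re-grip 5 mm higher.

Emit:
{"name": "arm_command", "arguments": {
  "increments": [
    [25,[0,0,0],[0,0,0]],
    [32,[0,0,0],[0,0,0]],
    [32,[0,0,0],[0,0,0]],
    [32,[0,0,-0.004],[0,0,0]],
    [32,[0,0,-0.004],[0,0,0]],
    [32,[0,0,-0.004],[0,0,0]],
    [24,[0,0,-0.004],[0,0,0]],
    [18,[0,0,-0.004],[0,0,0]],
    [10,[0,0,-0.004],[0,0,0]],
    [5,[0,0,-0.004],[0,0,0]],
    [5,[0,0,-0.004],[0,0,0]],
    [5,[0,0,-0.004],[0,0,0]],
    [5,[0,0,-0.004],[0,0,0]]
  ]
}}

```text
t: 9.35
ee_pos: [0.6209, 0.0284, 0.0714]
orientation: [0.0, -0.07, 0.998, -0.0]
ft_force: [-2.8, -3.5, 13.1]
opening: 0.0109
finger_force: 55.9
```

```bash
python3 -c "
from h import *
look()"
```

```text
ee [0.6209 0.0284 0.0714] ft [-2.8 -3.5 13.1] tq [-0.493  0.782  0.074] op 0.0109 ff 55.8931304795351
toolx yaw -3.0007 j7 1.374
78 [320 241   4  30] [0.6063 0.0265 0.072 ] -3.002
```

The pads now hold the bar (10.9 mm). I turn to the first stop.

Emit:
{"name": "arm_command", "arguments": {
  "increments": [
    [5,[0,0,0],[0,0,0.05]],
    [5,[0,0,0],[0,0,0.1]],
    [5,[0,0,0],[0,0,0.16]],
    [5,[0,0,0],[0,0,0.22]],
    [5,[0,0,0],[0,0,0.28]],
    [5,[0,0,0],[0,0,0.34]],
    [5,[0,0,0],[0,0,0.39]],
    [5,[0,0,0],[0,0,0.436]],
    [5,[0,0,0],[0,0,0.436]],
    [5,[0,0,0],[0,0,0.436]]
  ]
}}

```text
t: 10.23
ee_pos: [0.6209, 0.028, 0.0714]
orientation: [0.0, 0.147, 0.989, -0.0]
ft_force: [-4.2, -4.6, 13.7]
opening: 0.011
finger_force: 55.9
```

```bash
python3 -c "
from h import *
look()"
```

```text
ee [0.6209 0.028  0.0714] ft [-4.2 -4.6 13.7] tq [-0.847  0.713  0.086] op 0.011 ff 55.93628996348343
toolx yaw 2.846 j7 1.006
89 [320 241   4  29] [0.6065 0.033  0.072 ] 2.844
```

The knob followed exactly to the first stop (pointer turned 0.437). On to the second and third stops.

Emit:
{"name": "arm_command", "arguments": {
  "increments": [
    [5,[0,0,0],[0,0,0.05]],
    [5,[0,0,0],[0,0,0.1]],
    [5,[0,0,0],[0,0,0.16]],
    [5,[0,0,0],[0,0,0.22]],
    [5,[0,0,0],[0,0,0.28]],
    [5,[0,0,0],[0,0,0.34]],
    [5,[0,0,0],[0,0,0.39]],
    [5,[0,0,0],[0,0,0.436]],
    [5,[0,0,0],[0,0,0.436]],
    [5,[0,0,0],[0,0,0.436]]
  ]
}}

```text
t: 11.12
ee_pos: [0.6208, 0.0277, 0.0714]
orientation: [0.0, 0.358, 0.934, -0.001]
ft_force: [-4.2, -6.3, 14.7]
opening: 0.0112
finger_force: 56.1
```

```bash
python3 -c "
from h import *
look()"
```

```text
ee [0.6208 0.0277 0.0714] ft [-4.2 -6.3 14.7] tq [-1.213  0.977  0.112] op 0.0112 ff 56.138895676222376
toolx yaw 2.4098 j7 0.639
74 [320 242   4  20] [0.6089 0.0394 0.072 ] 2.401
```

Emit:
{"name": "arm_command", "arguments": {
  "increments": [
    [5,[0,0,0],[0,0,0.05]],
    [5,[0,0,0],[0,0,0.1]],
    [5,[0,0,0],[0,0,0.16]],
    [5,[0,0,0],[0,0,0.22]],
    [5,[0,0,0],[0,0,0.28]],
    [5,[0,0,0],[0,0,0.34]],
    [5,[0,0,0],[0,0,0.39]],
    [5,[0,0,0],[0,0,0.436]],
    [5,[0,0,0],[0,0,0.436]],
    [5,[0,0,0],[0,0,0.436]]
  ]
}}

```text
t: 12.0
ee_pos: [0.6205, 0.0274, 0.0714]
orientation: [0.0, 0.551, 0.834, -0.001]
ft_force: [-7.2, -6.5, 16.2]
opening: 0.0114
finger_force: 56.6
```

Run:
```python
from h import *
p,d,P=look()
from station import cams
q,_=cams.camera('scene')
a=cv2.resize(p[150:400,190:450],None,fx=1.5,fy=1.5);b=cv2.resize(q[150:290,230:390],None,fx=2.5,fy=2.5)
o=np.zeros((375,800,3),np.uint8);o[:375,:390]=a;o[:350,395:795]=b
cv2.imwrite('pics/w6.png',o[:,:,::-1])
```

```text
ee [0.6205 0.0274 0.0714] ft [-7.2 -6.5 16.2] tq [-1.485  1.496  0.05 ] op 0.0114 ff 56.557998955249786
toolx yaw 1.9736 j7 0.275
58 [320 242   4  18] [0.6143 0.0437 0.072 ] 1.99
```

View pics/w6.png

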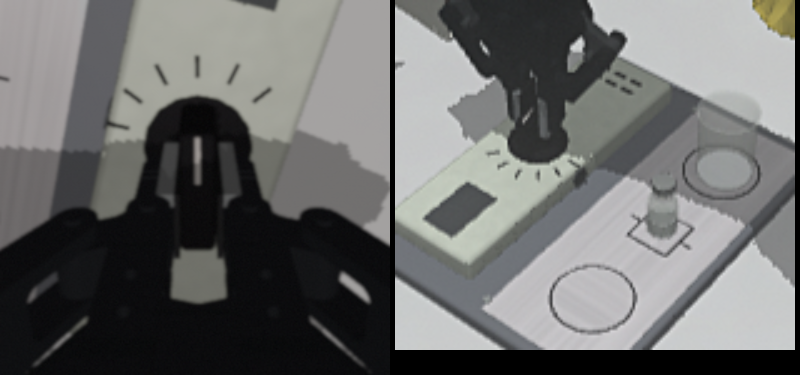

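The pointer sits on the third line after zero (line at (197,66), pointer at x=197 in the crop). The vial stands in its square and the beaker is untouched.

```bash
python3 -c "
from station import r
print(r.job_done())"
```

```text
the job is handed in; nothing more can be done
None
```

The vial was slid upright to within about 2 mm of the centre of the measuring square and released; the arm is still gripping the filter knob at its third stop (the tool turned 1.309 rad, and the pointer is on the third line), the beaker was left alone, and the job was handed in after about 12 s.

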